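Roll a sample vial into the reader bay with a paddle

TASK

Take the pusher paddle from its steel tray and, with it, gently roll the vial that lies in the track up the ramp and over the crest into the bay in front of the small reader, then press it against the sprung backstop with a steady force of about 5 N for two seconds, never more than 10 N. Ease off so that the vial stays in the bay, and stand the paddle upright in its tray again. Do not touch the vial with the gripper, and leave the other things on the bench where they are.

Things in the scene. Friction and masses are not known exactly. Their poses are not given: they have to be found in the camera images.
- track: Fixed straight track, white floor, aluminium side walls, ending at a low white reader box (x 150 to 260, 130 wide, 66 high). Origin on the bench under mid-channel; x is the rolling direction, z up (values in mm). Channel 68 wide inside (y -34 to 34); walls 8 thick, tops at z 42. Level loading flat at z 20 from x -150 to -50; end lip at x -155 to -150, top z 23.
- ramp_foot (a point): Mid-floor point where the loading flat ends and the ramp begins: track x -50, z 20 mm. The ramp rises evenly to z 28 at track x 40; from there a level crest at z 28 runs to x 50. Axes as the track's.
- bay_step (a point): Mid-floor point on the crest's far edge: track x 50, z 28 mm. Beyond it a 2 mm step down to the level bay floor (z 26). The bay ends at the backstop, an upright aluminium plate 62 mm wide, z 28 to 60, on a spring: 1 N per mm from first touch, 14 mm travel, then solid. Its free front face was set anywhere from 44 to 64 mm beyond this point (track x 94 to 114): find it by feel.
- vial: Capped round glass vial (amber body, white cap) lying across the track, a plain cylinder 28 mm in diameter and 62 mm long, about 50 g. Origin on its axis at mid-length; its y axis is its axis; x and z turn as it rolls. Starts on the loading flat, at track x about -95 to -60.
- paddle: Pusher paddle standing upright in the tray: a grey block 22 mm thick (x) by 54 mm wide (y) by 36 mm high, with an upright aluminium stem 16 mm (x) by 26 mm (y) on top, from 36 to 102 mm above the underside. About 120 g. Origin at the centre of its underside, z up along the stem. The two broad faces (+x and -x) are alike and either may push.
- tray: Fixed shallow open steel tray, 120 mm (x) by 130 mm (y) outside, walls 4 mm thick, rim 10 mm above the bench, inner floor about 4 mm above the bench. Origin on the bench under its centre.
- spare_vial: Bystander: a like vial standing upright beside the track, 28 mm diameter, 62 mm high. Origin at the centre of its underside.
- jar: Bystander: white jar, 48 mm diameter, 60 mm high, beside the track. Origin at the centre of its underside.
- tip_box: Bystander: box of tips, 80 x 110 x 50 mm, beyond the tray. Origin at the centre of its underside.
- marker: Bystander: black marker, 12 mm thick, 120 mm long, lying on the bench. Origin on its underside at mid-length.
Not all that is in view belongs to the job. Leave any green or red look-alike of the vial alone.

How it is judged (in metres and radians):
On the way, in this order (a step that is already met when the one before it is completed fails the run):
1. the paddle is lifted clear of its tray (height (world z) of paddle above 0.015 m), for 0.1 s.
2. the vial has been rolled over the crest into the bay (x of vial in the frame of track above 0.058 m and z of vial in the frame of track below 0.044 m and height (world z) of paddle above 0.015 m), for 0.1 s.
3. the paddle presses the vial against the sprung backstop with 3 to 7 N for a second (x of vial in the frame of track above 0.07 m and contact force between paddle and vial between 3 and 7 N), for 1 s.
At the end, for the whole second after the job is handed in: The vial lies at rest on the bay floor between the step and the backstop (its axis 55 to 110 mm along the track's x and 36 to 43 mm above the bench); the paddle stands upright (within 0.1 rad) and at rest on the tray's floor, its centre within 46 mm of the tray's centre along each tray axis (x of vial in the frame of track between 0.055 and 0.11 m and z of vial in the frame of track between 0.036 and 0.043 m and linear speed of each of vial, paddle below 0.02 m/s and x of paddle in the frame of tray between -0.046 and 0.046 m and y of paddle in the frame of tray between -0.046 and 0.046 m and height (world z) of paddle below 0.009 m and angle between paddle's own z axis and vertical below 0.1 rad); the robot touches nothing.
It fails at once if the paddle pushes the vial with more than 10 N (contact force between paddle and vial above 10 N).
It fails at once if the gripper touches the vial (contact force between any of the fingers, the arm and vial above 0.3 N).
It fails at once if the vial leaves the track (z of vial in the frame of track above 0.06 m or z of vial in the frame of track below 0.028 m).
It fails at once if a bystander is moved by more than 20 mm (distance of any of spare_vial, jar, tip_box, marker from where it was at the start of the episode above 0.02 m).
It also fails if it takes over 69 s, if anything falls off the work surface, if the arm or the gripper's body presses on something with over 40 N, if the wrist force passes 120 N, or if a joint passes its speed limit or range.

ROBOT

A 6-joint arm with a two-finger parallel gripper is mounted at the origin on the work surface. World frame = base frame: x ahead of the robot, y to its left, z up, the work surface at z = 0. Lengths are in mm, angles in rad, forces in N, time in s.
With the tool pointing down it reaches from about 350 to 975 mm from the base axis. Payload 7.1 kg.
Tool frame: the origin (TCP) lies on the front face of the gripper's body, between the roots of the fingers; the fingertips stand 80 mm ahead of it and the grasp point (between the pads) lies 61 mm ahead of it (env.tips_ahead is the distance from the TCP to the fingertips, in mm); z points along the fingers, y is the direction in which the jaws open and shut (so a half turn about z gives the same grasp; the last joint's range is limited). The gripper opens to 88 mm and grips with 3 to 60 N. Pads are 20 mm wide; open, the fingers measure 115 mm over their backs; the gripper's body (75 mm by 178 mm) begins 61 mm behind the grasp point.
Start: joints at [1.221, 0.423, 1.63, -0, 1.089, -0.019], TCP at [202.968, 591.109, 302.675] pointing down, gripper open.
Joint ranges: [-3, 3], [-0.9, 2.11], [0.09, 2.58], [-1.31, 4.45], [0.11, 2.69], [-2.54, 2.54]. Speed limits (rad/s): [2.39, 2.39, 3.01, 3.14, 3.14, 3.14].

INTERFACE

Orientations are given as a unit quaternion [x, y, z, w].
In Python, from station import env, set_gripper, viewer, workorder gives the robot as it stands. Calls block until the motion is done:
- env.reach(position, orientation): joint-space move of the TCP to a pose.
- env.move_l(position, rot=None, rate=150, f_stop=None): straight line of the TCP; rot=None keeps the orientation; rate is the mean speed in mm/s. With f_stop (N) it stops when the force on the tool has changed by that much, and returns True; else False.
- env.move_joints(angles): joint-space move.
- set_gripper(opening): finger opening in mm; the grip force is fixed at half the most; returns when the fingers have stopped.
- env.hold(seconds).
- env.ik(position, orientation): joint angles nearest the present ones, or None.
- env.read_state(): the state.
- viewer.camera(name): name is "side" or "top" or "wrist"; returns the picture (420x560x3 uint8, blue, green, red); there is no depth.
- viewer.camera_params(name): a dict with "fx", "fy", "cx", "cy" (pixels), "pose" (4x4, takes a point from camera to world coordinates); the wrist camera has in their place "tool_from_camera" (4x4, takes a point from camera to tool coordinates, whose origin is the TCP and whose axes are the flange's). Camera axes: x right, y up, looking along -z (the intrinsics and any distortion apply to the point x, -y, -z); pixel columns grow to the right and rows downward; lengths in mm; the calibration is good to about 2 mm. A picture is of the moment at which its call begins: read the wrist's pose just before it. camera_params takes no time and is no camera call.
A pose or a line that the arm cannot do raises env.IKError and nothing moves.
- workorder.sign_off(): hands the job in, once; it reports no verdict.
The state is a dict: "time_s": time; "qpos": joint angles; "dq": joint speeds; "tau": joint torques, N m; "tool_pos": TCP position; "orientation": TCP orientation; "force": force on the tool from outside, world axes, zero at the start; "wrist_torque": the same for the moment, N m; "width": finger opening in mm.
Only numpy, scipy, OpenCV 4.12 (cv2) and the standard library are available. Lean on these libraries where they do the work, as an engineer would, in place of code of your own. Each camera call takes 0.05 s, during which the arm holds its last target.

## Working session

There is one attempt and no reset: what is moved stays moved. The work goes in short steps, each a Python script; the robot and the scene stay as the last script left them, time stands still between calls to the robot, and variables do not carry over. Pictures are saved under pics/ and viewed, and the job is handed in when it is done.

```bash
ls; mkdir -p pics; python3 - <<'E'
from station import env, set_gripper, viewer, workorder
import cv2
for n in ("side","top","wrist"):
    cv2.imwrite(f"pics/{n}0.png",viewer.camera(n)); 
    p=viewer.camera_params(n); print(n,p)
s=env.read_state(); print(s)
E
```

```text
pics
side {'fx': 491.39193317554225, 'fy': 491.39193317554225, 'cx': 284.1095093931316, 'cy': 214.85628476044172, 'pose': array([[-9.97215648e-01,  5.54132250e-02, -4.99031598e-02,
         4.82876609e+02],
       [-7.21207199e-02, -5.46499489e-01,  8.34348195e-01,
         7.85466163e+02],
       [ 1.89618729e-02,  8.35624128e-01,  5.48974284e-01,
         6.12780110e+02],
       [ 0.00000000e+00,  0.00000000e+00,  0.00000000e+00,
         1.00000000e+00]])}
top {'fx': 440.5707552811119, 'fy': 440.5707552811119, 'cx': 280.7245706541982, 'cy': 206.6719428367259, 'pose': array([[ 2.32443770e-03,  9.91934713e-01, -1.26728533e-01,
         4.23799492e+02],
       [-9.99996971e-01,  2.40832101e-03,  5.08698059e-04,
        -8.12893838e+01],
       [ 8.09798253e-04,  1.26726967e-01,  9.91937307e-01,
         7.99372374e+02],
       [ 0.00000000e+00,  0.00000000e+00,  0.00000000e+00,
         1.00000000e+00]])}
wrist {'fx': 378.43483779924907, 'fy': 378.43483779924907, 'cx': 276.4262322214721, 'cy': 207.92135184674828, 'tool_from_camera': array([[ 1.20965222e-04,  9.53824251e-01,  3.003652
[... 261 characters left out ...]
,
         1.00000000e+00]])}
{'time_s': 0.15, 'qpos': array([ 1.22100873e+00,  4.23695540e-01,  1.63050204e+00, -3.17249070e-05,
        1.08859646e+00, -1.89747768e-02]), 'dq': array([ 0.00173265, -0.00138674, -0.00391631,  0.0007132 ,  0.00036531,
       -0.00043767]), 'tau': array([-1.11927070e-04, -5.44980562e+01, -2.73920059e+01,  6.43361360e-02,
        2.04808451e-02, -8.33682179e-05]), 'tool_pos': array([202.85914596, 590.80736308, 302.06620334]), 'orientation': array([ 1.64645913e-01,  9.86352555e-01, -5.93089284e-04, -9.63192222e-05]), 'force': array([ 1.06038931, -0.21094135,  0.44444591]), 'wrist_torque': array([ 0.0751177 , -0.02323158, -0.05568075]), 'width': 87.6740201511991}
```

View pics/top0.png

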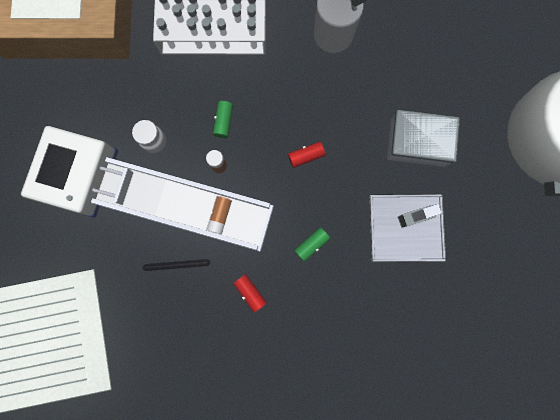

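View pics/side0.png

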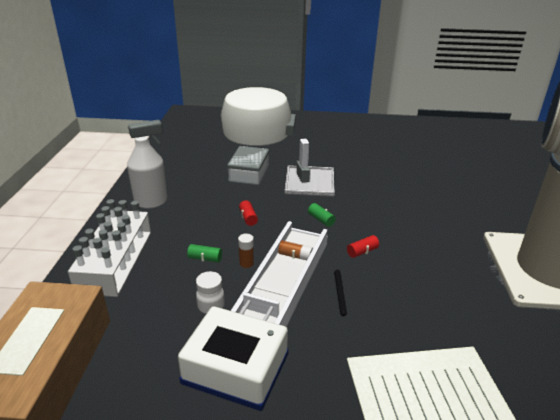

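View pics/wrist0.png

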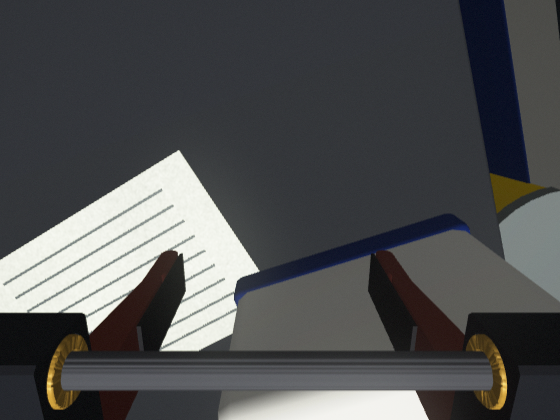

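Top view: the track runs from the loading end at about (266,228) leftwards to the reader (68,170), with the amber vial at (219,214) and the tray at (407,228). The paddle's stem top is near (434,210). I'll enlarge these areas.

```bash
python3 - <<'E'
import cv2
im=cv2.imread("pics/top0.png")
cv2.imwrite("pics/t_track.png",cv2.resize(im[140:260,80:280],None,fx=4,fy=4,interpolation=cv2.INTER_CUBIC))
cv2.imwrite("pics/t_tray.png",cv2.resize(im[185:270,360:460],None,fx=6,fy=6,interpolation=cv2.INTER_CUBIC))
im=cv2.imread("pics/side0.png")
cv2.imwrite("pics/s_tray.png",cv2.resize(im[130:330,220:350],None,fx=3,fy=3,interpolation=cv2.INTER_CUBIC))
E
```

```text
(no output)
```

View pics/t_track.png

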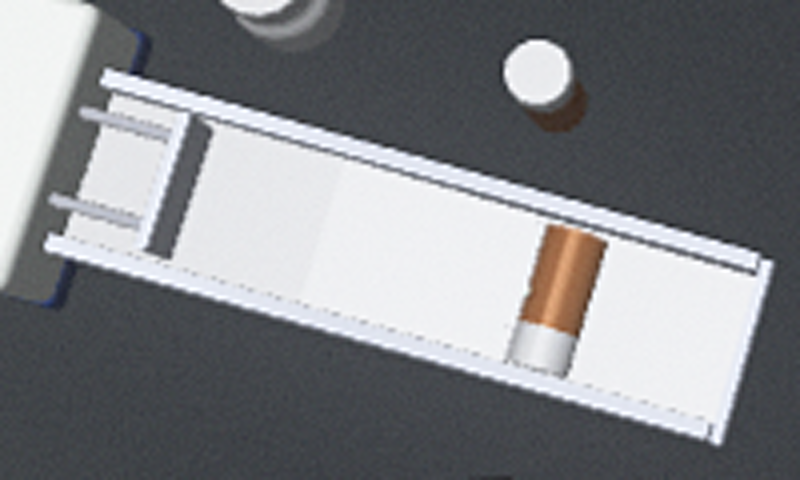

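View pics/t_tray.png

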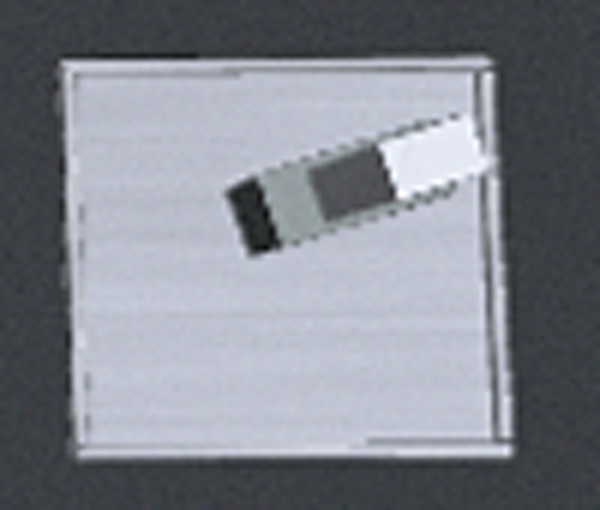

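View pics/s_tray.png

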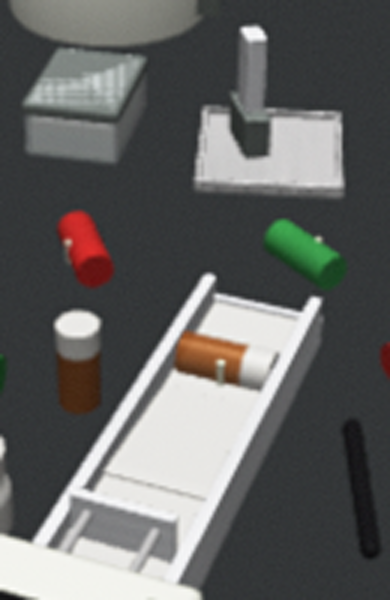

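```bash
cat > h.py <<'E'
import numpy as np, cv2, json
from station import env, set_gripper, viewer, workorder
def ray(n,u,v):
    p=viewer.camera_params(n); P=np.array(p["pose"])
    d=P[:3,:3]@np.array([(u-p["cx"])/p["fx"],-(v-p["cy"])/p["fy"],-1]); return P[:3,3],d
def onz(n,u,v,z):
    o,d=ray(n,u,v); return o+d*(z-o[2])/d[2]
def proj(n,X):
    p=viewer.camera_params(n); P=np.array(p["pose"]); c=P[:3,:3].T@(np.asarray(X,float)-P[:3,3])
    return np.array([p["cx"]+p["fx"]*c[0]/-c[2], p["cy"]-p["fy"]*c[1]/-c[2]])
def T(o,a):  # planar frame: origin xy, angle
    c,s=np.cos(a),np.sin(a)
    return lambda x,y,z: np.array([o[0]+c*x-s*y,o[1]+s*x+c*y,z])
def q(a):  # tool down, jaws along world angle a
    b=(np.pi/2-a)/2; return np.array([np.sin(b),np.cos(b),0,0])
E
python3 - <<'E'
from h import *
tr=lambda u,v:((u+.5)/4-.5+80,(v+.5)/4-.5+140)
ty=lambda u,v:((u+.5)/6-.5+360,(v+.5)/6-.5+185)
sd=lambda u,v:((u+.5)/3-.5+220,(v+.5)/3-.5+130)
W={k:onz("top",*tr(*p),z) for k,p,z in [("upA",(103,70),42),("upB",(757,255),42),("loA",(47,250),42),("loB",(712,437),42),("lipU",(772,262),23),("lipL",(718,442),23),("stepU",(335,165),28),("stepL",(303,298),28),
 ("vial1",(575,228),48),("vial2",(538,375),48),("plU",(192,113),60),("plL",(143,248),60)]}
for k in W: print(k,W[k].round(1))
d=W["loA"]-W["loB"]; e=W["upA"]-W["upB"]; print(np.degrees([np.arctan2(d[1],d[0]),np.arctan2(e[1],e[0])]))
for p,z in [((62,62),10),((492,58),10),((513,457),10),((76,458),10)]: print("tray",onz("top",*ty(*p),z).round(1))
st=[onz("top",*ty(*p),106) for p in [(380,148),(470,115),(492,165),(400,200)]]
print("stemtop",np.round(st,1),np.mean(st,0))
# side: stem top corners
ss=[onz("side",*sd(*p),106) for p in [(238,30),(258,26),(267,38),(244,43)]]
print("side stem",np.round(ss,1),np.mean(ss,0))
for p,z in [((204,105),10),((342,110),10),((343,192),10),((195,188),10)]: print("tray side",onz("side",*sd(*p),z).round(1))
for p,z in [((105,472),28),((205,498),28)]: print("step side",onz("side",*sd(*p),z).round(1))
E
```

```text
upA [607.6 226.7  42. ]
upB [526.3 -61.1  42. ]
loA [527.7 246.8  42. ]
loB [447.6 -42.3  42. ]
lipU [525.7 -67.3  23. ]
lipL [446. -44.  23.]
stepU [568.1 127.1  28. ]
stepL [508.6 139.   28. ]
vial1 [537.   17.2  48. ]
vial2 [473.6  31.8  48. ]
plU [584.5 180.4  60. ]
plL [526.2 198.4  60. ]
[74.51605934 74.22214205]
tray [ 546.5 -243.3   10. ]
tray [ 548.1 -373.3   10. ]
tray [ 428.4 -374.3   10. ]
tray [ 427.8 -244.7   10. ]
stemtop [[ 508.8 -307.1  106. ]
 [ 517.7 -331.3  106. ]
 [ 504.4 -336.6  106. ]
 [ 495.  -311.9  106. ]] [ 506.46182621 -321.72768621  106.        ]
side stem [[ 516.8 -323.4  106. ]
 [ 500.8 -333.1  106. ]
 [ 492.7 -310.7  106. ]
 [ 510.9 -299.1  106. ]] [ 505.29619954 -316.56842204  106.        ]
tray side [ 545.7 -372.9   10. ]
tray side [ 424.2 -376.6   10. ]
tray side [ 425.1 -235.1   10. ]
tray side [ 543.4 -229.1   10. ]
step side [571.1 133.8  28. ]
step side [510.9 150.6  28. ]
```

```bash
cat >> h.py <<'E'
TA=np.radians(74.4); TO=np.array([527.6,93.6]); tk=T(TO,TA)
PA=np.radians(20.2); PX=np.array([506,-320.])
E
python3 - <<'E'
from h import *
for a in (PA,PA+np.pi,PA-np.pi):
    print(env.ik([*PX,300],q(a)), env.ik([*PX,137],q(a)))
for a in (TA,TA+np.pi,TA-np.pi): print(env.ik(tk(-120,0,200),q(a)),env.ik(tk(80,0,160),q(a)))
j=env.ik([*PX,250],q(PA)); print(j)
env.reach([*PX,290],q(PA))
s=env.read_state(); print(s["time_s"],s["tool_pos"],s["qpos"],s["force"],s["orientation"]-q(PA))
cv2.imwrite("pics/w1.png",viewer.camera("wrist"))
E
```

```text
[-5.83788746e-01  3.87846790e-01  1.69211217e+00 -4.44089210e-16
  1.06163369e+00 -9.36345255e-01] [-5.83788746e-01  6.11802718e-01  1.77649145e+00 -4.44089210e-16
  7.53298490e-01 -9.36345255e-01]
[-5.83788746e-01  3.87846790e-01  1.69211217e+00 -4.44089210e-16
  1.06163369e+00  2.20524740e+00] [-5.83788746e-01  6.11802718e-01  1.77649145e+00 -4.44089210e-16
  7.53298490e-01  2.20524740e+00]
[-5.83788746e-01  3.87846790e-01  1.69211217e+00 -4.44089210e-16
  1.06163369e+00  2.20524740e+00] [-5.83788746e-01  6.11802718e-01  1.77649145e+00 -4.44089210e-16
  7.53298490e-01  2.20524740e+00]
[-6.83475023e-02  3.92210087e-01  1.98305464e+00 -4.44089210e-16
  7.66327924e-01 -1.36687247e+00] [ 2.80619868e-01  5.49692530e-01  1.82487777e+00 -4.44089210e-16
  7.67022357e-01 -1.01790510e+00]
[-6.83475023e-02  3.92210087e-01  1.98305464e+00 -4.44089210e-16
  7.66327924e-01  1.77472019e+00] [ 2.80619868e-01  5.49692530e-01  1.82487777e+00 -4.44089210e-16
  7.67022357e-01  2.12368756e+00]
[-6.83475023e-02  3.92210087e-01  1.98305464e+00 -4.44089210e-16
  7.66327924e-01  1.77472019e+00] [ 2.80619868e-01  5.49692530e-01  1.82487777e+00 -4.44089210e-16
  7.67022357e-01  2.12368756e+00]
[-5.83788746e-01  4.48848537e-01  1.72847902e+00 -4.44089210e-16
  9.64265093e-01 -9.36345255e-01]
3.5 [ 506.37259147 -319.41033085  289.99563663] [-5.82665261e-01  3.99444397e-01  1.70011547e+00  1.25543335e-04
  1.04202611e+00 -9.36258325e-01] [-0.61150196 -0.78832673  0.43657291] [-3.99163668e-04  2.78314277e-04  5.42673836e-05  1.93587088e-06]
```

View pics/w1.png

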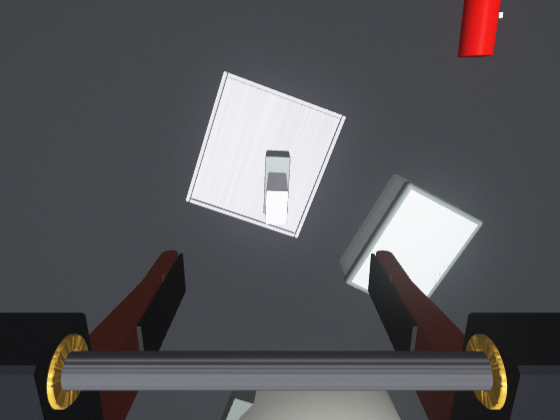

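Wrist view: the stem top, about (277,207), sits on the jaw midline (276) with its edges parallel to the pads. I'll compute its position and then grasp.

```bash
python3 - <<'E'
from h import *
from scipy.spatial.transform import Rotation as R
s=env.read_state(); p=viewer.camera_params("wrist"); M=np.array(p["tool_from_camera"])
Rt=R.from_quat(s["orientation"]).as_matrix()
def wz(u,v,z):
    d=Rt@(M[:3,:3]@np.array([(u-p["cx"])/p["fx"],-(v-p["cy"])/p["fy"],-1])); o=s["tool_pos"]+Rt@M[:3,3]
    return o+d*(z-o[2])/d[2]
c=wz(277,207.5,106); print(c)
t=np.mean([wz(*x,10) for x in [(224,72),(345,117),(298,237),(188,201)]],0); print("tray",t)
print([wz(*x,10).round(1) for x in [(224,72),(345,117),(298,237),(188,201)]])
E
```

```text
[ 506.86926442 -318.81178839  106.        ]
tray [ 488.90931604 -306.69174588   10.        ]
[array([ 428.7, -243.9,   10. ]), array([ 546.2, -242.5,   10. ]), array([ 548.6, -369.2,   10. ]), array([ 432.2, -371.2,   10. ])]
```

```bash
python3 - <<'E'
from h import *
print(env.move_l([506.6,-319.2,137],rot=q(PA),rate=90,f_stop=8))
print(env.read_state()["tool_pos"])
set_gripper(8)
s=env.read_state(); print(s["time_s"],s["width"],s["force"],s["tool_pos"])
env.move_l([506.6,-319.2,230],rate=90)
s=env.read_state(); print(s["time_s"],s["width"],s["force"],s["tool_pos"])
cv2.imwrite("pics/w2.png",viewer.camera("wrist")); cv2.imwrite("pics/s2.png",viewer.camera("side")[80:300,180:400])
E
```

```text
False
[ 506.83101744 -319.35366211  137.49873436]
6.5 16.01857139252632 [0.43091943 0.35225292 0.68058843] [ 506.58767197 -319.2288192   137.00960333]
7.6833 15.831056366319048 [ 0.13527996 -0.06001343 -1.81237218] [ 506.2773996  -318.99641478  229.33404831]
```

View pics/w2.png

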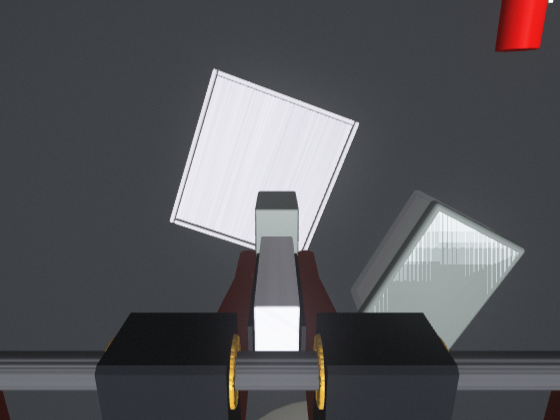

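View pics/s2.png

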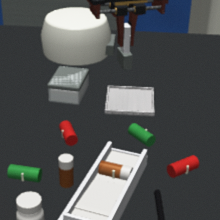

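```bash
python3 - <<'E'
from h import *
env.reach(tk(-115,0,225),q(TA))
print(env.move_l(tk(-115,0,158),rot=q(TA),rate=60,f_stop=6))
env.hold(0.2)
s=env.read_state(); print(s["time_s"],s["width"],s["force"],s["tool_pos"],tk(-115,0,158))
im=viewer.camera("top"); cv2.imwrite("pics/t3.png",cv2.resize(im[140:280,80:300],None,fx=3.6,fy=3.6))
im=viewer.camera("side"); cv2.imwrite("pics/s3.png",cv2.resize(im[130:330,180:380],None,fx=3,fy=3))
E
```

```text
False
10.4083 15.699857044712905 [-0.34735993 -1.0724046  -1.27767551] [496.85161307 -17.19774405 158.31883792] [496.67422063 -17.16369518 158.        ]
```

View pics/t3.png

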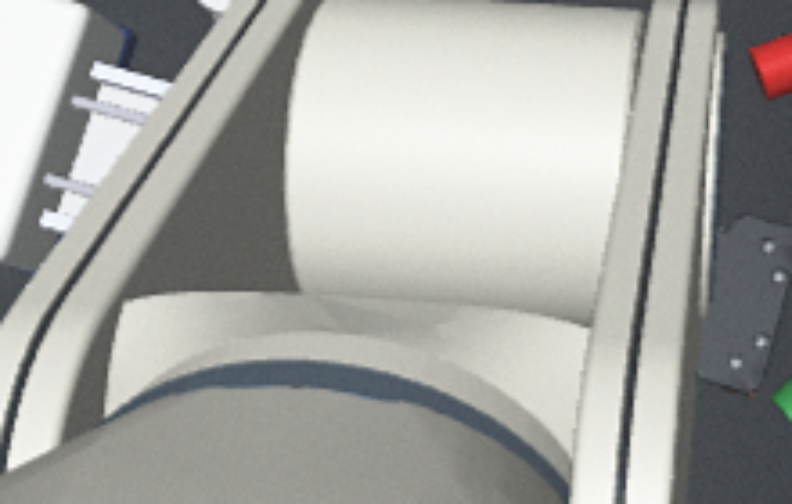

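View pics/s3.png

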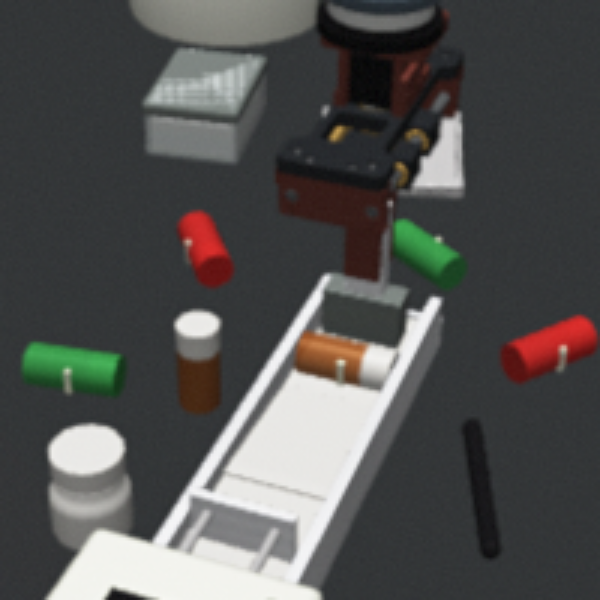

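```bash
python3 - <<'E'
from h import *
for p in [(329,281),(410,292)]:
    u,v=((p[0]+.5)/3-.5+180,(p[1]+.5)/3-.5+130)
    X=onz("side",u,v,61); print(X)
    d=X[:2]-TO; c,s_=np.cos(TA),np.sin(TA); print("track",c*d[0]+s_*d[1],-s_*d[0]+c*d[1])
F=[]
for i in range(8):
    env.hold(0.05); F.append(env.read_state()["force"])
F=np.array(F); print(F.mean(0),F.std(0))
E
```

```text
[520.44601652 -23.4957592   61.        ]
track -114.70609994747453 -24.598921467048473
[466.50877104 -15.9924009   61.        ]
track -121.98394048493088 29.369216099815645
[-0.2965598  -0.41042529 -0.96755494] [0.72521251 0.51423591 0.51796345]
```

```bash
python3 - <<'E'
from h import *
n=np.array([np.cos(TA),np.sin(TA)])
def rd(m=8):
    F=[]
    for i in range(m): env.hold(0.03); F.append(env.read_state()["force"])
    F=np.mean(F,0); return F[:2]@n,F[2]
print(rd())
print(env.move_l(tk(-95,0,159),rate=15,f_stop=5), env.read_state()["time_s"])
print(env.move_l(tk(10,0,164),rate=28,f_stop=6), env.read_state()["tool_pos"], rd())
cv2.imwrite("pics/s4a.png",cv2.resize(viewer.camera("side")[130:330,180:380],None,fx=3,fy=3))
E
```

```text
(np.float64(0.23786846844887163), np.float64(-1.4650130891274877))
False 12.6583
False [530.30010171 103.2156442  163.99788775] (np.float64(0.14495394599942268), np.float64(-1.4559056409956943))
```

View pics/s4a.png

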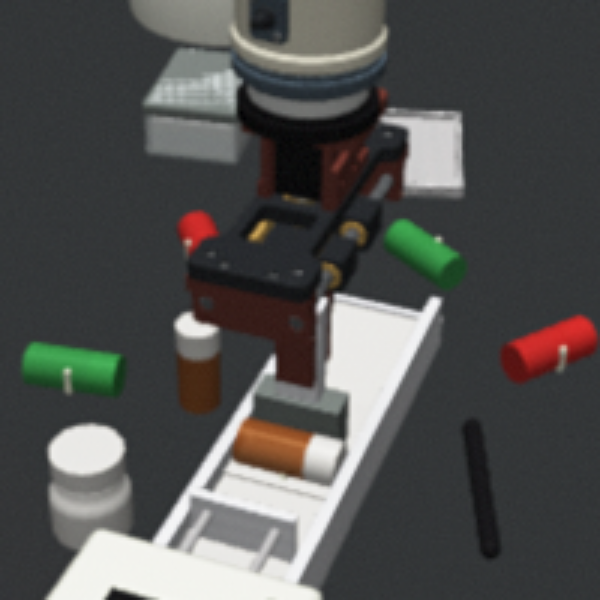

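The vial sits on the upper ramp in front of the paddle, and the step line at about (275,485) is just ahead of it. Next is over the crest, gently.

```bash
python3 - <<'E'
from h import *
print(env.move_l(tk(28,0,164),rate=14,f_stop=6), env.read_state()["time_s"])
env.hold(0.6)
cv2.imwrite("pics/s4b.png",cv2.resize(viewer.camera("side")[130:330,180:380],None,fx=3,fy=3))
print(env.read_state()["tool_pos"])
E
```

```text
False 18.3167
[535.13759259 120.57415531 164.00416667]
```

View pics/s4b.png

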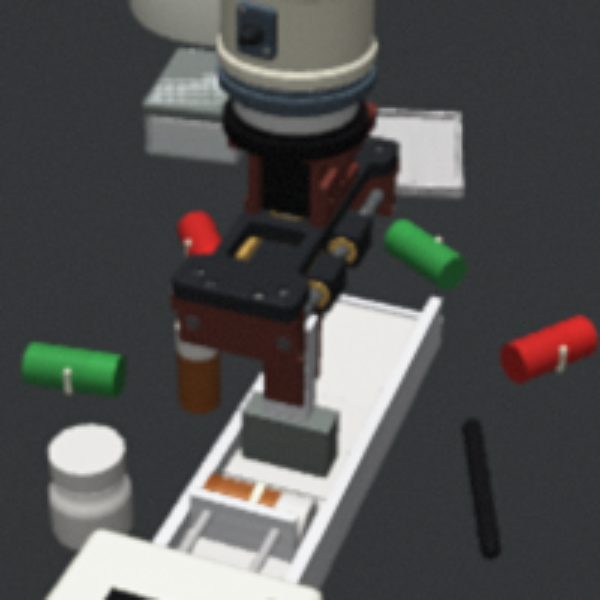

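```bash
python3 - <<'E'
from h import *
n=np.array([np.cos(TA),np.sin(TA)])
def rd(m=6,dt=0.03):
    F=[]
    for i in range(m): env.hold(dt); F.append(env.read_state()["force"])
    return -np.mean(F,0)[:2]@n
f0=rd(14); print("tare",f0)
print(env.move_l(tk(46,0,164),rate=15,f_stop=4)); 
x=46; log=[]
while x<84:
    f=rd()-f0; log.append((x,round(float(f),2)))
    if f>3.0:
        f=rd(10)-f0; log.append((x,round(float(f),2)))
        if f>3.0: break
    x+=1; env.move_l(tk(x,0,164),rate=15)
print(log)
for k in range(4):
    f=rd(10)-f0; d=np.clip(5-f,-1,1)
    if abs(5-f)<0.35: break
    x+=d*0.8; env.move_l(tk(x,0,164),rate=10)
print("set",x,f)
g=[]
for k in range(5):
    f=rd(15,0.03)-f0; g.append(round(float(f),2))
    if abs(f-5)>0.9: x+=np.clip(5-f,-1,1)*0.6; env.move_l(tk(x,0,164),rate=10)
s=env.read_state(); print(x,g,s["time_s"],s["tool_pos"],tk(x,0,164),s["width"])
cv2.imwrite("pics/s5.png",cv2.resize(viewer.camera("side")[130:330,180:380],None,fx=3,fy=3))
E
```

```text
tare 0.1725705270398143
False
[(46, 0.1), (47, -0.21), (48, -0.25), (49, -0.48), (50, -0.14), (51, -0.2), (52, -0.19), (53, -0.11), (54, -0.47), (55, -0.34), (56, 0.02), (57, -0.09), (58, -0.19), (59, 0.0), (60, -0.16), (61, -0.3), (62, 0.03), (63, 1.13), (64, 2.62), (65, 3.72), (65, 3.68)]
set 66.6 4.749693063483038
66.6 [4.78, 4.97, 4.92, 4.59, 4.74] 33.8667 [545.45578681 157.67159339 163.97712039] [545.51006005 157.74662695 164.        ] 15.22994063907072
```

View pics/s5.png

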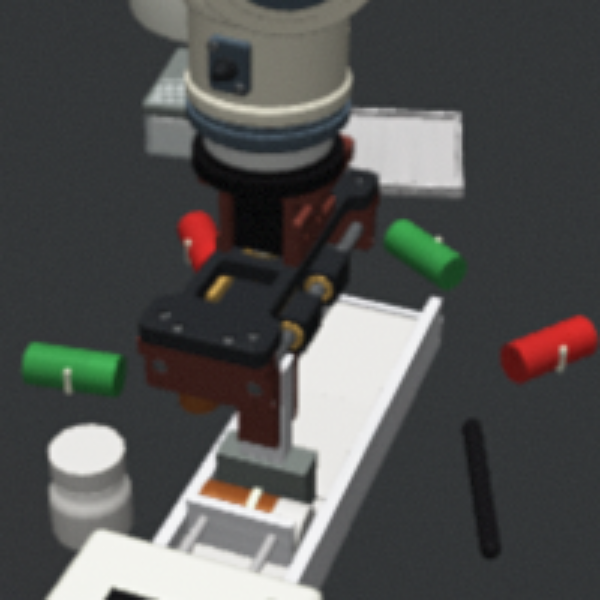

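Held about 4.8 N for over 2 s, with contact at x≈62 and a slope of about 1 N/mm, as the spring should give. Now easing off slowly.

```bash
python3 - <<'E'
from h import *
env.move_l(tk(58,0,164),rate=4)
env.move_l(tk(25,0,165),rate=25)
env.move_l(tk(25,0,230),rate=90)
s=env.read_state(); print(s["time_s"],s["force"],s["width"])
env.reach([488,-308,230],q(PA))
s=env.read_state(); print(s["time_s"],s["force"],s["width"],s["tool_pos"])
cv2.imwrite("pics/s6.png",cv2.resize(viewer.camera("side")[80:330,180:400],None,fx=2.4,fy=2.4))
im=viewer.camera("top");cv2.imwrite("pics/t6.png",cv2.resize(im[140:280,80:280],None,fx=3.6,fy=3.6))
E
```

```text
38.5583 [-0.05866227  0.01331861 -1.06878111] 16.09410885857701
40.1333 [ 0.0531019   0.20900213 -2.17260293] 16.205672431759673 [ 488.35167387 -307.12019276  229.89654175]
```

View pics/s6.png

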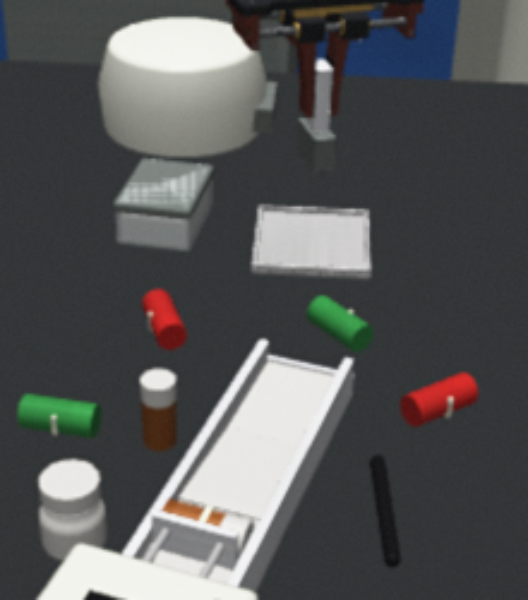

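View pics/t6.png

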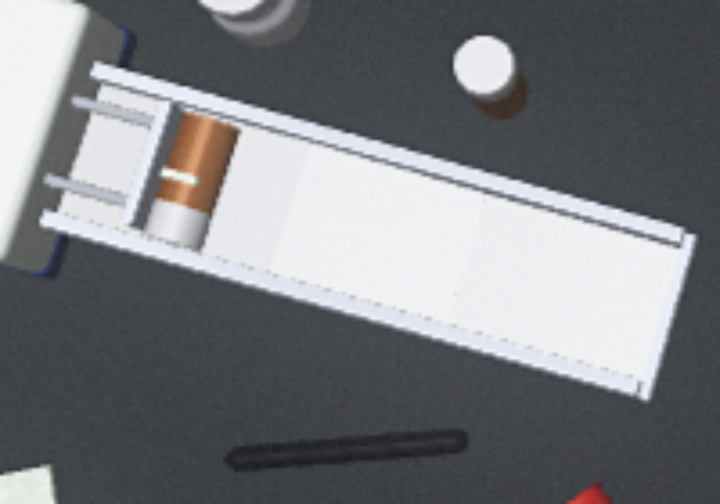

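The vial rests in the bay against the backstop. Next I set the paddle down.

```bash
python3 - <<'E'
from h import *
env.move_l([488,-308,143],rot=q(PA),rate=60)
print(env.move_l([488,-308,135.5],rate=6,f_stop=4))
s=env.read_state(); print(s["time_s"],s["force"],s["tool_pos"])
set_gripper(40); env.hold(0.2)
s=env.read_state(); print(s["time_s"],s["force"],s["width"])
set_gripper(80)
env.move_l([488,-308,250],rate=80)
env.reach([500,-100,300],q(PA))
print(env.read_state()["time_s"])
im=viewer.camera("side");cv2.imwrite("pics/s7.png",cv2.resize(im[80:330,180:400],None,fx=2.4,fy=2.4))
E
```

```text
True
42.7667 [ 0.1451407  -0.08843467  5.39310202] [ 487.98952666 -307.97329269  136.97292406]
43.55 [-0.01551022  0.20829246 -0.36764078] 39.89999443394607
46.775
```

View pics/s7.png

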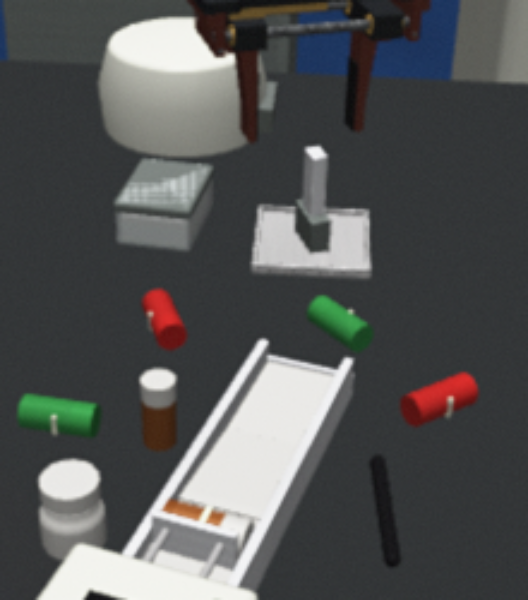

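The paddle stands upright in the middle of the tray, the vial is in the bay, and the bystanders look unmoved. Handing in.

```bash
python3 - <<'E'
from h import *
s=env.read_state(); print(s["force"],s["tool_pos"]); print(workorder.sign_off())
E
```

```text
[ 0.66761479 -0.37975692  0.37538339] [ 500.10680646 -100.97494163  299.6612622 ]
the job is handed in; nothing more can be done
None
```

I rolled the vial up the ramp and over the crest into the bay with the paddle and pressed it against the backstop. I then stood the paddle back in its tray and handed the job in at about 47 s of the 69 s allowed. The hand-in gives no verdict, so the results below are from my own checks.

- **Press:** the backstop was first felt with the paddle at track x about 62 mm. The wrist force read 4.6 to 5.0 N for about 2.2 s and rose about 1.1 N per mm, close to the spring's 1 N per mm. Short peaks at the paddle itself were not measured directly, but no force stop tripped while pushing.
- **Vial:** after I eased off, the side and top pictures showed it lying in the bay just in front of the backstop. I estimate its axis at x about 87 mm from the paddle's contact position, not from a measurement in the pictures.
- **Paddle:** it stands upright near the tray's centre and was set down at the height it was taken from. The gripper is clear of everything.
- **Bystanders:** none look moved in the last side picture; I did not measure them.
- **Disagreements:** the two views differed by up to 5 mm on where the paddle stood, which the wrist picture settled. The shading line I took for the step in the top view came out at about x 41 mm, so I read it as the start of the crest; the side view put the step at 50 mm.

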